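Unlatch a drawbar coupler and hold it off the ball

TASK

On the hitch stand, turn the black lock knob on the drawbar anticlockwise (seen from above) all the way to its stop, then pull the red latch handle fully out sideways against its spring and lift the coupler off the ball. Finish still gripping it, with the coupler held steady about 80 mm above where it sat on the ball; do not let go. Leave the other loose things on the stand and beside it where they are.

Things in the scene. Friction and masses are not known exactly. Their poses are not given: they have to be found in the camera images.
- stand: Fixed hitch stand: grey board 390 x 300 x 18 mm with a 50 mm steel ball and, 280 mm from it, a blue pivot bracket 103 mm high and 64 mm wide. Origin: on the table under the ball's centre. x runs from the ball along the drawbar to the pivot, away from the robot; z up. The board spans x -80 to 310, y -150 to 150 mm and does not move. Three loose things lie on it.
- ball (a point): Centre of the ball (radius 25 mm), 85 mm above the table; axes the stand's. The drawbar hinges about a level axis along y, 280 mm from this point along x at the same height (80 mm lift = 0.29 rad; range 0.7 rad). With latch and knob it weighs 0.6 to 0.95 kg; lifting at the coupler takes 3 to 6 N; it falls back when let go.
- drawbar: Drawbar with its coupler; origin: centre of the coupler's socket, at the ball's centre when seated; axes parallel to the stand's then. Coupler: aluminium hood 80 mm along x, 66 mm across y, top 34 mm above the origin, lower edge 20 mm below. The green bar behind it is 36 mm wide, top 15 mm above the origin's height. Stopped by the latch's jaw after 3 mm of lift while the latch is in.
- latch (a joint): Travel of the spring latch out of the coupler to the drawbar's -y side (to the right, seen from the robot), m: 0 = in (jaw under the ball), 0.016 = stop; the jaw clears the ball from about 0.012. Spring 5 N at the start, 9 N at the stop; it springs back when let go. It is carried by the drawbar and lifts with it.
- latch_handle (a point): Grip point of the red latch handle: an upright tab 32 mm long (x), 12 mm thick (y), 42 mm high, 48 mm to the -y side of the ball's centre. This point is 67 mm above the ball's centre, 17 mm below the tab's top, 33 mm above the coupler's top. Grip across its thickness (along y). Axes: the drawbar's. The drawbar can be lifted by this handle.
- lock_knob (a joint): Lock knob angle, rad, growing anticlockwise seen from above: 0 to 0.4 = locked (its yellow arm points across the drawbar to the -y side and hooks the latch's tail), 1.45 = end stop, unlocked (arm points along the drawbar to the pivot). Light friction (0.05 N m); stays where left.
- knob_grip (a point): On the lock knob's axis at grip height: 105 mm from the ball towards the pivot, 48 mm above the ball's centre, 7 mm below the knob's top. Black upright bar 42 mm long (knob's own y), 14 mm thick (own x), on a disc 44 mm across whose top is 23 mm below this point. A yellow arm, lower than that, reaches 47 mm along own -y. At knob angle 0 its axes are the drawbar's.
- grease_tin: Bystander: blue tin, 64 mm across, 50 mm high, on the stand's board. Origin: centre of its underside. Leave it.
- spanner: Bystander: steel spanner 160 mm long on the board. Leave it.
- washer: Bystander: steel ring 48 mm across, 8 mm high on the board. Leave it.
- spray_can: Bystander: red can 60 mm across, 170 mm high at the table's left. Leave it.
- fastener_tub: Bystander: grey tub 84 mm across, 70 mm high at the table's right. Leave it.

How it is judged:
By the outcome, as a careful person would: the job done as asked, in the order asked, and still so for the second after the job is handed in, while the arm keeps its last pose, push and grip.
It also fails if it takes over 54 s, if anything falls off the work surface, if the arm or the gripper's body presses on something with over 40 N, if the wrist force passes 120 N, or if a joint passes its speed limit or range.

ROBOT

A 6-joint arm with a two-finger parallel gripper is mounted at the origin on the work surface. World frame = base frame: x ahead of the robot, y to its left, z up, the work surface at z = 0. Lengths are in m, angles in rad, forces in N, time in s.
With the tool pointing down it reaches from about 0.325 to 0.775 m from the base axis. Payload 5.5 kg.
Tool frame: the origin (TCP) lies at the very end of the fingers, on their centre line; the grasp point (between the pads) lies 19 mm behind it (arm.hold_point_z is the z of the grasp point in the tool frame, in m); z points along the fingers, y is the direction in which the jaws open and shut (so a half turn about z gives the same grasp; the last joint's range is limited). The gripper opens to 88 mm and grips with 3 to 60 N. Pads are 20 mm wide; open, the fingers measure 115 mm over their backs; the gripper's body (75 mm by 178 mm) begins 61 mm behind the grasp point.
Start: joints at [1.289, 0.091, 1.231, -0, 1.82, -0.057], TCP at [0.134, 0.585, 0.223] pointing down, gripper open.
Joint ranges: [-2.87, 2.87], [-0.86, 2.18], [0.17, 2.46], [-1.51, 4.65], [0.06, 2.69], [-2.65, 2.65]. Speed limits (rad/s): [2.57, 2.57, 3.01, 3.14, 3.14, 3.14].

INTERFACE

Orientations are given as a unit quaternion [x, y, z, w].
In Python, from bench import arm, imaging, ticket, sensors gives the robot as it stands. Calls block until the motion is done:
- arm.reach(position, orientation): joint-space move of the TCP to a pose.
- arm.move_l(position, rotation=None, velocity=0.15, stop_force=None): straight line of the TCP; rotation=None keeps the orientation; velocity is the mean speed in m/s. With stop_force (N) it stops when the force on the tool has changed by that much, and returns True; else False.
- arm.set_joints(angles): joint-space move.
- arm.grip(opening, f_grip=None): finger opening in m; f_grip is the grip in N (None keeps the last); returns when the fingers have stopped.
- arm.hold(seconds).
- arm.solve_ik(position, orientation): joint angles nearest the present ones, or None.
- imaging.grab_frame(name): name is "scene" or "top" or "wrist"; returns the picture (400x640x3 uint8, red, green, blue); there is no depth.
- imaging.camera_model(name): a dict with "vfov" (degrees; the focal length in pixels is half the picture's height over the tangent of half this angle, whatever the lens; pixels are square), "cx", "cy" (the principal point, pixels), "world_to_cam" (4x4, takes a point from world to camera coordinates). Camera axes: x right, y up, looking along -z (the intrinsics and any distortion apply to the point x, -y, -z); pixel columns grow to the right and rows downward; lengths in m; the calibration is good to about 2 mm. A picture is of the moment at which its call begins: read the wrist's pose just before it. camera_model takes no time and is no camera call; for the wrist camera it gives the pose at the moment of the call.
A pose or a line that the arm cannot do raises arm.MotionError and nothing moves.
- ticket.finish_job(): hands the job in, once; it reports no verdict.
Readings, each from a call of its own:
- sensors.get_time_s(): time.
- sensors.get_qpos(): joint angles.
- sensors.get_joint_vel(): joint speeds.
- sensors.get_effort(): joint torques, N m.
- sensors.get_tcp_pos(): TCP position.
- sensors.get_orientation(): TCP orientation.
- sensors.get_wrist_force(): force on the tool from outside, world axes, zero at the start.
- sensors.get_moment(): the same for the moment, N m.
- sensors.get_finger_gap(): finger opening in m.
Only numpy, scipy, OpenCV 4.12 (cv2) and the standard library are available. Lean on these libraries where they do the work, as an engineer would, in place of code of your own. Each camera call takes 0.05 s, during which the arm holds its last target. There are 200 camera calls.

## Working session

There is one attempt and no reset: what is moved stays moved. The work goes in short steps, each a Python script; the robot and the scene stay as the last script left them, time stands still between calls to the robot, and variables do not carry over. Pictures are saved under pics/ and viewed, on a budget of 10 in all, crops included, one or two more only if the job needs it, and the job is handed in when it is done.

```bash
mkdir -p pics; ls
python3 - <<'E'
from bench import arm, imaging, ticket, sensors
import cv2
for n in ("top","scene"):
    im=imaging.grab_frame(n); cv2.imwrite(f"pics/{n}0.png",im[:,:,::-1])
    m=imaging.camera_model(n); print(n,m)
print({k:v for k,v in imaging.camera_model("wrist").items()}, arm.hold_point_z, sensors.get_time_s())
E
```

```text
pics
top {'vfov': 47.66210276659105, 'cx': 312.6221686900144, 'cy': 201.84598628473353, 'world_to_cam': array([[-0.00728343, -0.99989765,  0.01231414, -0.00328213],
       [ 0.99610519, -0.00617258,  0.08795648, -0.59718584],
       [-0.08787147,  0.0129068 ,  0.9960482 , -1.53731172],
       [ 0.        ,  0.        ,  0.        ,  1.        ]])}
scene {'vfov': 42.196970546780456, 'cx': 320.1565629923151, 'cy': 195.86258817421844, 'world_to_cam': array([[ 0.34491949,  0.93852507, -0.01418597, -0.20358353],
       [-0.63062681,  0.2429044 ,  0.73709381,  0.25884388],
       [ 0.69522685, -0.24529197,  0.67564153, -1.83390317],
       [ 0.        ,  0.        ,  0.        ,  1.        ]])}
{'vfov': 63.59970350836873, 'cx': 321.4772233660516, 'cy': 197.20396854313935, 'world_to_cam': array([[ 0.22279713,  0.97486351, -0.00160443, -0.59965496],
       [-0.94225771,  0.21492266, -0.25682418,  0.03048196],
       [-0.2500237 ,  0.05873148,  0.96645681, -0.3885817 ],
       [ 0.        ,  0.        ,  0.        ,  1.        ]])} -0.0187 0.1
```

View pics/top0.png

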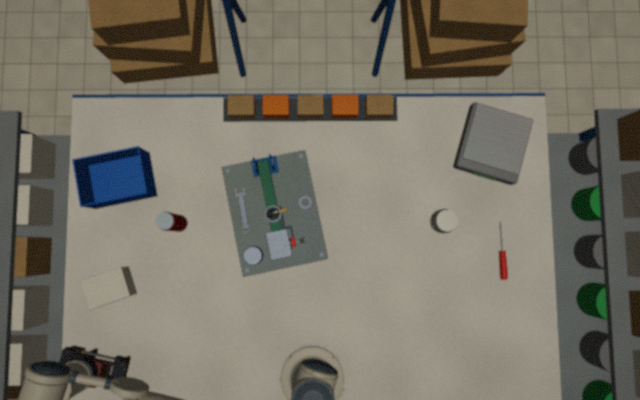

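View pics/scene0.png

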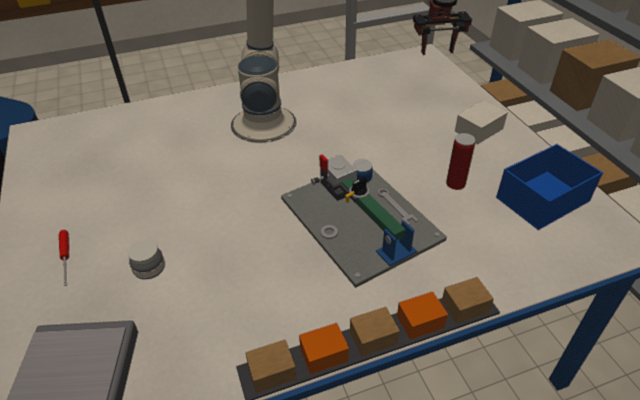

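The top view shows the stand with board corners at about (222,167), (305,151), (327,259) and (244,276). The knob is at (273,213) and the red handle at (293,242). The scene view agrees: yellow arm towards -y, tin and spanner on the left, washer on the right.

```bash
cat > h.py <<'E'
from bench import arm, imaging, ticket, sensors
import numpy as np, cv2
from scipy.optimize import least_squares
from scipy.spatial.transform import Rotation as R
def proj(m,P):
    f=200/np.tan(np.radians(m["vfov"])/2); W=m["world_to_cam"]
    c=np.atleast_2d(P)@W[:3,:3].T+W[:3,3]
    return np.c_[m["cx"]+f*c[:,0]/-c[:,2], m["cy"]-f*c[:,1]/-c[:,2]]
def stand2w(s,P):
    P=np.atleast_2d(P).astype(float); c,n=np.cos(s[2]),np.sin(s[2])
    return np.c_[s[0]+c*P[:,0]-n*P[:,1], s[1]+n*P[:,0]+c*P[:,1], P[:,2]]
def fit(obs,s0=(0.4,0.1,0.1)):   # obs: list of (model, stand pts, px)
    r=lambda s: np.concatenate([(proj(m,stand2w(s,P))-px).ravel() for m,P,px in obs])
    o=least_squares(r,s0,loss="soft_l1",f_scale=2); print("pose",o.x.round(4),"res",r(o.x).round(1)); return o.x
def down(yaw):  # tool z down, tool y (jaws) along world direction yaw
    y=np.array([np.cos(yaw),np.sin(yaw),0]); z=np.array([0,0,-1.]); return R.from_matrix(np.c_[np.cross(y,z),y,z]).as_quat()
CORN=np.array([[.31,.15,.018],[.31,-.15,.018],[-.08,-.15,.018],[-.08,.15,.018]])
E
python3 - <<'E'
from h import *
m=imaging.camera_model("top")
s=fit([(m,CORN,np.array([[222,167],[305,151],[327,259],[244,276.]]))])
ms=imaging.camera_model("scene")
s2=fit([(ms,CORN,np.array([[445,238],[357,284],[282,198],[368,158.]]))])
print(proj(m,stand2w(s,[[0.105,0,.133],[0,-.048,.152]])))
w=imaging.camera_model("wrist")["world_to_cam"]; cam=-w[:3,:3].T@w[:3,3]
Rt=R.from_quat(sensors.get_orientation()).as_matrix(); print("cam in tool",Rt.T@(cam-sensors.get_tcp_pos()),"look",Rt.T@-w[2,:3], "up",Rt.T@w[1,:3])
yaw=s[2]
kp=stand2w(s,[.105,0,.133])[0]
for d in (0,np.pi):
  for a,nm in ((yaw,'x'),(yaw+np.pi/2,'y')):
    print(nm,d,arm.solve_ik(kp+[0,0,.15],down(a+d)))
E
```

```text
pose [0.4485 0.1023 0.1966] res [-0.6 -0.4  0.6 -1.4  1.5  0.3 -1.4  1.3]
pose [0.4547 0.1117 0.1894] res [ 4.1 -0.5 -0.8  0.5  0.2 -3.8 -2.   2.5]
[[272.56012435 213.36360733]
 [293.57856701 242.53008944]]
cam in tool [ 0.07039811  0.0002509  -0.16079201] look [-2.56905221e-01  1.61113078e-04  9.66436589e-01] up [ 9.66436599e-01 -4.55766231e-05  2.56905231e-01]
x 0 [ 1.58878643e-01  1.73591297e-02  1.19964120e+00 -4.44089210e-16
  1.92459232e+00 -3.77006243e-02]
y 0 [ 1.58878643e-01  1.73591297e-02  1.19964120e+00 -4.44089210e-16
  1.92459232e+00 -1.60849695e+00]
x 3.141592653589793 None
y 3.141592653589793 [ 1.58878643e-01  1.73591297e-02  1.19964120e+00 -4.44089210e-16
  1.92459232e+00  1.53309570e+00]
```

Run:
```python
from h import *
s=[0.4485,0.1023,0.1966]
arm.reach(stand2w(s,[.06,0,.29])[0],down(s[2]))
m=imaging.camera_model("wrist"); im=imaging.grab_frame("wrist")
np.save("w1.npy",m["world_to_cam"]); cv2.imwrite("pics/w1.png",cv2.resize(im[:,:,::-1],(800,500),interpolation=cv2.INTER_CUBIC))
pts={"knobtop":[.105,0,.14],"handletop":[0,-.048,.169],"hoodc":[0,0,.119]}
for k,p in pts.items(): print(k,(proj(m,stand2w(s,p))[0]+.5)*1.25)
print(sensors.get_time_s(),sensors.get_tcp_pos())
```

```text
knobtop [459.80135367 233.34460385]
handletop [322.83830281 304.08789095]
hoodc [331.42152477 227.54813451]
2.3167 [0.50718225 0.11481911 0.28978227]
```

View pics/w1.png

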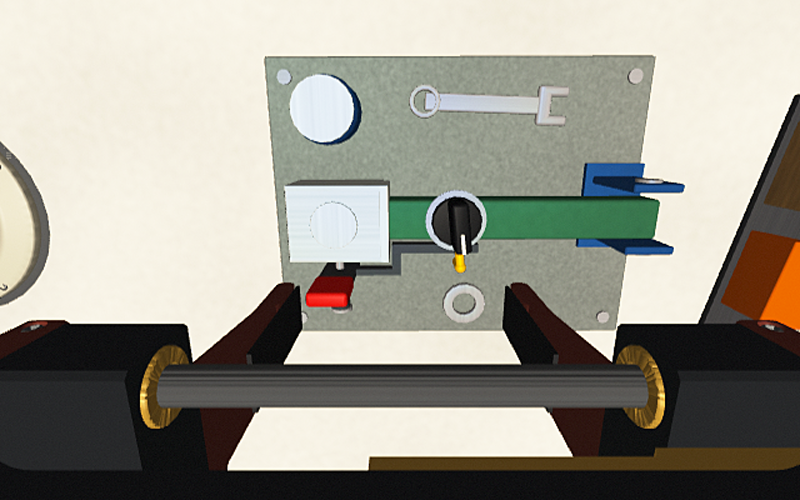

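The wrist view shows the hood top centred at (338,224), knob disc at (456,221) with its bar pointing to image bottom (turned about 0 to 0.1 rad), red tab top at about (329,298), and board corners at (265,56), (655,56) and (617,330). Everything sits about 5 mm from the prediction, so I'll refit.

Run:
```python
from h import *
m=imaging.camera_model("wrist")
P=np.array([[-.04,.033,.119],[.04,.033,.119],[.04,-.033,.119],[-.04,-.033,.119],[.105,0,.110],[0,-.048,.169]])
px=np.array([[285,186],[388,183],[390,262],[290,263],[456,221],[329,298.]])/1.25-.5
B=CORN[[3,0,1]]; bpx=np.array([[265,56],[655,56],[617,330.]])/1.25-.5
s=fit([(m,P,px)]); fit([(m,B,bpx)]); s=fit([(m,P,px),(m,B,bpx)])
im=cv2.imread("pics/w1.png")
for p in [[.105,.021,.14],[.105,-.021,.14],[.105,0,.14]]: print(proj(m,stand2w(s,p))[0]*1.25+.6)
cv2.imwrite("pics/w1c.png",cv2.resize(im[160:320,270:510],None,fx=3.3,fy=3.3,interpolation=cv2.INTER_CUBIC))
```

```text
pose [0.4522 0.1062 0.2077] res [ 0.4 -0.9 -3.7  0.7 -4.  -0.6  1.6 -0.7  3.5 -0.2  0.2  1.9]
pose [0.4498 0.1039 0.201 ] res [-2.3  0.1  2.3 -0.9  0.   2.1]
pose [0.4517 0.1057 0.2004] res [ 0.1 -0.9 -4.   1.4 -4.7 -0.   0.8 -0.7  2.9  0.8 -0.8  2.2 -0.6 -1.2
  4.3 -2.   1.6  1.3]
[465.80503998 203.00877694]
[463.80412451 255.13808252]
[464.78759607 229.51596605]
```

View pics/w1c.png

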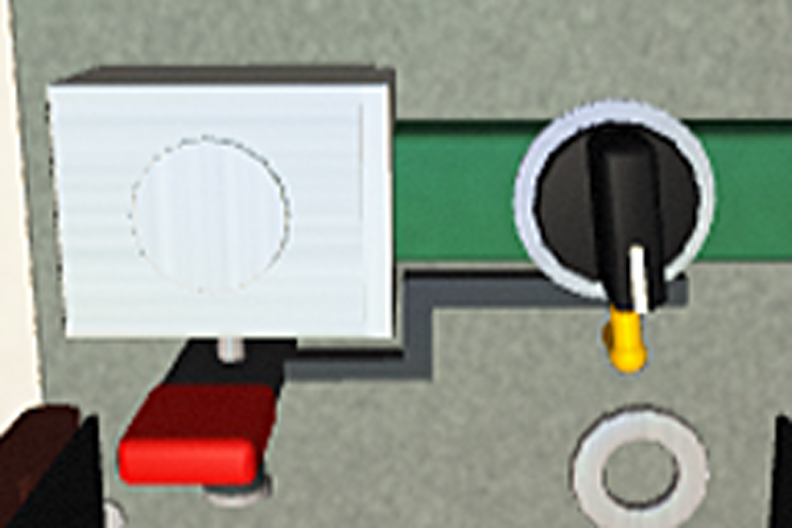

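The crop shows the knob bar top running from about (458,199) to (464,252) in the full picture, so the knob is turned about 0.1 to 0.15 rad. It's centred about 3 mm nearer than the fit says. I'll take a closer look just above it.

Run:
```python
from h import *
s=[0.4515,0.1055,0.2035]
p=stand2w(s,[.103,0,.165])[0]
arm.grip(.05,15)
arm.reach(p,down(s[2]+.12))
m=imaging.camera_model("wrist"); im=imaging.grab_frame("wrist")
cv2.imwrite("pics/w2.png",cv2.resize(im[60:360,140:500][:,:,::-1],None,fx=2,fy=2,interpolation=cv2.INTER_CUBIC))
f=lambda P:(proj(m,P)+.5-[140,60])*2
for a in (0,.12,.25):
  d=np.array([-np.sin(a),np.cos(a)])*.021
  print(a,f(stand2w(s,[[.103-d[0],-d[1],.14],[.103+d[0],d[1],.14]])).round(0).tolist())
print("1mm x,y",(f(stand2w(s,[[.104,0,.14],[.103,.001,.14],[.103,0,.14]]))).round(2).tolist())
print(sensors.get_time_s(),sensors.get_tcp_pos()-p)
```

```text
0 [[356.0, 403.0], [373.0, 275.0]]
0.12 [[364.0, 403.0], [364.0, 275.0]]
0.25 [[373.0, 403.0], [355.0, 275.0]]
1mm x,y [[367.64, 340.97], [364.8, 337.57], [364.41, 340.61]]
3.7083 [6.31663844e-04 7.84824114e-05 2.73091366e-03]
```

View pics/w2.png

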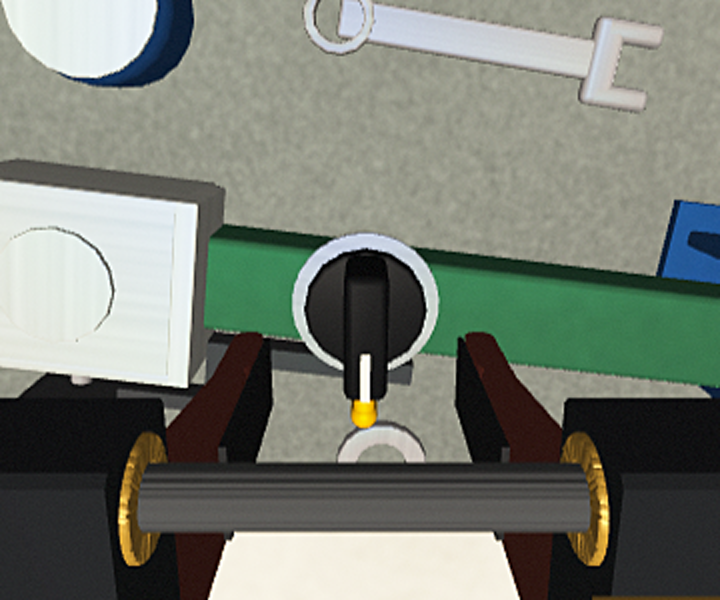

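The close view shows the bar vertical between the fingers at x≈366 (predicted 364), top face y 275 to 400 as predicted. The knob angle is therefore about 0.12 and centring is good to about 0.5 mm. Next: descend, grip and turn.

Run:
```python
from h import *
s=[0.4515,0.1055,0.2035]
p=stand2w(s,[.1035,0,.1155])[0]
print(arm.move_l(p,down(s[2]+.12),velocity=.08,stop_force=8), sensors.get_tcp_pos()-p, sensors.get_wrist_force())
arm.grip(.0,20); print("gap",sensors.get_finger_gap(),sensors.get_wrist_force().round(1),sensors.get_moment().round(2))
for a in (.45,.8,1.1,1.3,1.38,1.44,1.5,1.55):
    arm.reach(p,down(s[2]+a)); arm.hold(.15)
    F,M=sensors.get_wrist_force(),sensors.get_moment(); print(a,F.round(1),M.round(3),round(sensors.get_finger_gap(),4),round(sensors.get_time_s(),2),sensors.get_qpos()[5].round(3))
    if abs(M[2])>.35: break
```

```text
False [8.56029403e-05 2.21416042e-05 1.86589210e-04] [ 0.35366906 -0.43692604 -0.74043555]
gap 0.013564052319470579 [0.3 0.3 0.7] [-0.08 -0.06 -0.07]
0.45 [-2.9 -0.6  3.5] [-0.333  0.565 -0.034] 0.0137 5.69 -0.486
0.8 [-5.4 -2.4  3.8] [-0.547  0.801  0.032] 0.0143 6.27 -0.837
1.1 [-5.7 -4.2  3.9] [-0.735  0.913  0.064] 0.0141 6.81 -1.137
1.3 [-5.6 -4.6  4.7] [-8.300e-01  1.059e+00 -1.000e-03] 0.0138 7.27 -1.337
1.38 [-5.9 -5.5  4.2] [-0.839  1.017  0.016] 0.014 7.67 -1.417
1.44 [-5.9 -5.9  3.6] [-0.952  1.034  0.035] 0.0136 8.07 -1.477
1.5 [-6.3 -4.2  4.3] [-0.849  1.008 -0.534] 0.0143 8.47 -1.536
```

Run:
```python
from h import *
s=[0.4515,0.1055,0.2035]
arm.grip(.04)
p=sensors.get_tcp_pos(); p[2]=.215; arm.move_l(p)
p=stand2w(s,[0,-.048,.2])[0]
arm.grip(.06)
arm.reach(p,down(s[2]+np.pi/2)); arm.hold(.2)
m=imaging.camera_model("wrist"); im=imaging.grab_frame("wrist")
cv2.imwrite("pics/w3.png",cv2.resize(im[40:360,120:520][:,:,::-1],None,fx=1.85,fy=1.85,interpolation=cv2.INTER_CUBIC))
f=lambda P:((proj(m,P)+.5-[120,40])*1.85).round(0).tolist()
print("handle top c, tab corners",f(stand2w(s,[[0,-.048,.169],[-.016,-.042,.169],[-.016,-.054,.169],[.016,-.042,.169],[.016,-.054,.169]])))
print("hood",f(stand2w(s,[[.04,.033,.119],[.04,-.033,.119],[-.04,-.033,.119]])), "knob top, toward pivot tip",f(stand2w(s,[[.105,0,.14],[.126,0,.14]])))
print("y+1mm",f(stand2w(s,[[0,-.038,.169]])))
print(sensors.get_time_s(),sensors.get_wrist_force())
```

```text
handle top c, tab corners [[371.0, 344.0], [389.0, 299.0], [353.0, 299.0], [389.0, 388.0], [354.0, 388.0]]
hood [[556.0, 391.0], [406.0, 391.0], [409.0, 209.0]] knob top, toward pivot tip [[483.0, 550.0], [480.0, 591.0]]
y+1mm [[401.0, 344.0]]
11.2 [ 0.84517421  0.76348478 -0.53012812]
```

View pics/w3.png

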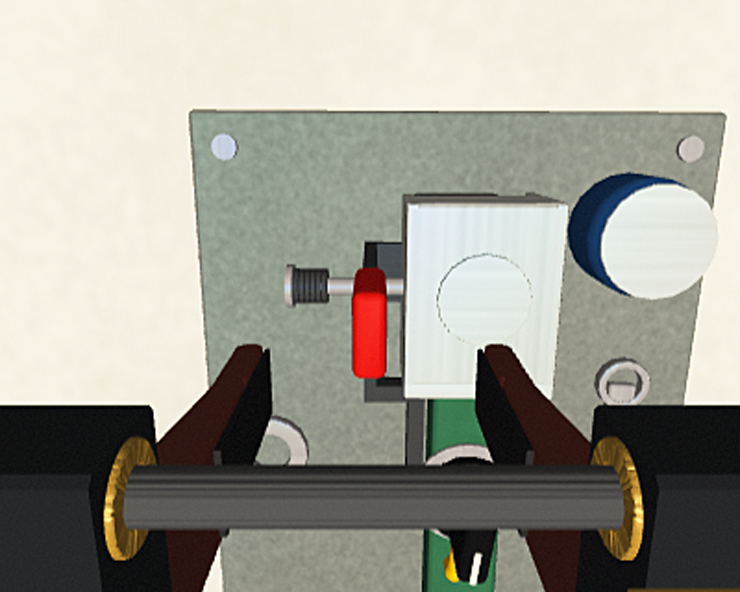

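The view shows the red tab top at x 353 to 387, y 292 to 378, about 3 mm nearer the robot than predicted and right across the thickness. The knob's mark and arm now point along the drawbar towards the pivot. Next: grip the handle and pull.

```bash
cat >> h.py <<'E'
S=[0.4515,0.1055,0.2035]
H=stand2w(S,[.28,0,.085])[0]
def lifted(p,q,th):
    r=R.from_euler("z",S[2])*R.from_euler("y",th)*R.from_euler("z",-S[2])
    return H+r.apply(p-H),(r*R.from_quat(q)).as_quat()
E
python3 - <<'E'
from h import *
s=S; q=down(s[2]+np.pi/2)
p=stand2w(s,[-.002,-.048,.1335])[0]
print(arm.solve_ik(*lifted(p,q,.29)))
arm.grip(.045)
print(arm.move_l(p,q,velocity=.1,stop_force=8)); print(sensors.get_wrist_force().round(1))
arm.grip(0,45); arm.hold(.2)
F0=sensors.get_wrist_force(); print("gap",sensors.get_finger_gap(),F0.round(1))
d=stand2w([0,0,s[2]],[0,-1,0])[0]
for mm in (4,8,12,14,15,16,17,18,19):
    arm.move_l(p+d*mm/1000,velocity=.03); arm.hold(.1)
    F=sensors.get_wrist_force(); print(mm,F.round(1),"pull",((F-F0)@-d).round(1),"act",((sensors.get_tcp_pos()-p)@d*1e3).round(1),sensors.get_finger_gap().round(4))
    if (F-F0)@-d>16: break
print(sensors.get_time_s())
E
```

```text
[ 0.08453954  0.05528778  1.31259454 -0.03848585  2.06146471 -1.70297543]
False
[-0.5 -0.7  0.3]
gap 0.011687477157526665 [ 0.5 -4.9  0.4]Traceback (most recent call last):
  File "<stdin>", line 12, in <module>
AttributeError: 'float' object has no attribute 'round'
```

Run:
```python
from h import *
s=S
p=stand2w(s,[-.002,-.048,.1335])[0]
d=stand2w([0,0,s[2]],[0,-1,0])[0]
for mm in (4,8,12,14,15,16,17,18,19,20):
    arm.move_l(p+d*mm/1000,velocity=.03); arm.hold(.1)
    F=np.array(sensors.get_wrist_force()); pull=-F@d; print(mm,F.round(1),"pull",round(pull,1),"act",round(float((sensors.get_tcp_pos()-p)@d)*1e3,1),round(float(sensors.get_finger_gap()),4))
    if pull>16: break
print(sensors.get_time_s())
```

```text
4 [-1.4  5.1  1.3] pull 5.2 act 2.9 0.0118
8 [-1.1  5.5  1.7] pull 5.6 act 6.7 0.0119
12 [-0.9  6.7  1.3] pull 6.7 act 10.4 0.012
14 [-0.8  6.9  0.7] pull 6.9 act 12.3 0.0115
15 [-2.3  7.2  2. ] pull 7.5 act 13.2 0.0116
16 [-1.3  8.7  1.5] pull 8.8 act 14.1 0.0118
17 [-1.9  7.4  1.8] pull 7.6 act 15.1 0.0116
18 [-1.1  8.7  2.1] pull 8.8 act 16.0 0.0119
19 [-2.2  9.4  1.5] pull 9.6 act 16.9 0.012
20 [-1.9 11.2  1.1] pull 11.3 act 17.3 0.0119
17.25
```

Pull force follows the spring curve and rises past 9 N at 17 mm, so the stop has just been reached. I'll press slightly against it, then lift along the arc.

Run:
```python
from h import *
s=S; q=down(s[2]+np.pi/2)
p0=stand2w(s,[-.002,-.048,.1335])[0]
d=stand2w([0,0,s[2]],[0,-1,0])[0]
for mm in (21,22):
    p=p0+d*mm/1000; arm.move_l(p,velocity=.03); arm.hold(.1); F=np.array(sensors.get_wrist_force()); print(mm,F.round(1),round(float((sensors.get_tcp_pos()-p0)@d)*1e3,1))
    if -F@d>13.5: break
for th in (.015,.03,.05,.08,.12,.16,.20,.24,.27,.2897):
    a,b=lifted(p,q,th); arm.move_l(a,b,velocity=.05); 
    F=np.array(sensors.get_wrist_force()); t=np.array(sensors.get_tcp_pos())
    print(th,F.round(1),"pull",round(-F@d,1),"err",((t-a)*1e3).round(1),round(float(sensors.get_finger_gap()),4))
    if -F[2]>20 or -F@d<4: print("ABORT");break
arm.hold(.3)
F=np.array(sensors.get_wrist_force());t=np.array(sensors.get_tcp_pos());print(F.round(1),((t-a)*1e3).round(1),sensors.get_time_s())
m=imaging.camera_model("scene"); im=imaging.grab_frame("scene"); iw=imaging.grab_frame("wrist")
c=cv2.resize(im[120:290,240:460][:,:,::-1],None,fx=3,fy=3,interpolation=cv2.INTER_CUBIC)
cv2.imwrite("pics/s4.png",c); cv2.imwrite("pics/w4.png",iw[:,:,::-1])
```

```text
21 [-3.6 14.4  2. ] 17.3
0.015 [-3.8 14.6 -3.7] pull 15.1 err [-0.8  3.6 -0.9] 0.0118
0.03 [-2.8 13.4 -2.1] pull 13.7 err [-1.   3.6 -1.1] 0.0116
0.05 [-3.4 14.4 -3.6] pull 14.8 err [-1.1  3.6 -1.3] 0.0117
0.08 [-3.2 14.9 -3.5] pull 15.3 err [-1.1  3.6 -1.3] 0.012
0.12 [-5.3 14.2 -2.5] pull 15.0 err [-1.1  3.5 -1.3] 0.0118
0.16 [-5.3 14.6 -3.6] pull 15.4 err [-1.2  3.5 -1.2] 0.0118
0.2 [-4.9 14.4 -3. ] pull 15.1 err [-1.2  3.5 -1.2] 0.0122
0.24 [-5.2 14.6 -3.3] pull 15.4 err [-1.2  3.5 -1.1] 0.0118
0.27 [-5.5 15.  -3.3] pull 15.8 err [-1.2  3.5 -1.1] 0.012
0.2897 [-5.3 15.1 -2. ] pull 15.8 err [-1.2  3.4 -1.1] 0.0119
[-5.3 15.  -3.3] [-1.2  3.4 -1.1] 21.0833
```

View pics/s4.png

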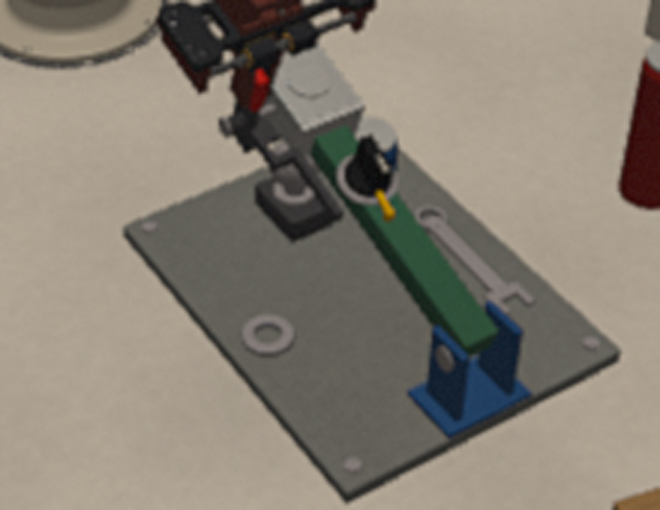

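View pics/w4.png

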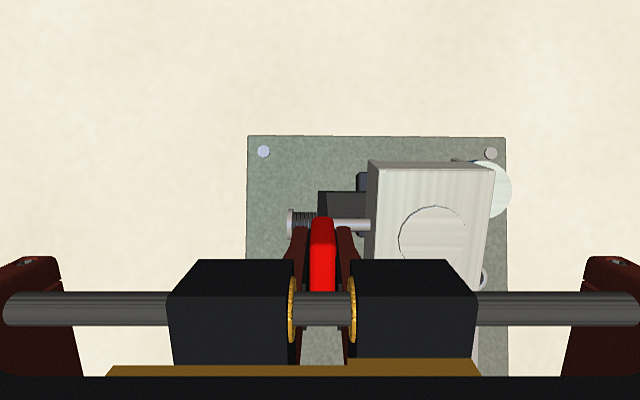

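The scene crop shows the coupler lifted clear of the ball, the ball left in place at about (293,190), and the yellow arm along the drawbar at (385,205). Washer and spanner are untouched and the tin is still behind the coupler. The wrist view shows the red tab held and the latch pulled out. I'll hold to check it's steady, then hand in.

Run:
```python
from h import *
a=np.array(sensors.get_tcp_pos()); arm.hold(.8); b=np.array(sensors.get_tcp_pos())
print(((b-a)*1e3).round(2),b.round(4),np.round(sensors.get_wrist_force(),1),sensors.get_finger_gap(),sensors.get_time_s())
ticket.finish_job()
```

```text
[0.01 0.01 0.02] [0.4874 0.0461 0.2109] [-5.  15.4 -3.1] 0.011696040114711367 21.9833
the job is handed in; nothing more can be done
```

The job is done and handed in at 22.0 s (limit 54 s). The coupler is off the ball and held about 79–80 mm up, with the gripper still closed on the red handle.

- **Knob:** I turned it anticlockwise from about 0.12 rad until the turning moment jumped to 0.53 N·m at a tool angle of about 1.5 rad. I took that as the end stop. Afterwards the pictures showed the yellow arm pointing along the drawbar to the pivot.
- **Latch:** I pulled it sideways about 17 mm by tool reading, following the spring curve. The force then rose to 14 N, above the spring's 9 N, so it is against its stop.
- **Lift:** I lifted along the hinge arc to 0.29 rad and the jaw never caught. The height comes from the arm's position, which read 1.1 mm below target; I did not measure it separately in the images.
- **Last checks:** Over 0.8 s the tool moved less than 0.03 mm. Finger gap was 11.7 mm on the 12 mm tab, with about 3 N lift and 16 N pull. In the pictures I viewed, the washer, spanner and tin look undisturbed and the spray can is standing. I did not re-check the fastener tub, but the arm never went near it.

The first position fits disagreed by about 5–10 mm between cameras. I settled that with close wrist views before each grip.

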